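# Set the pointer and hold the cam at full lift

## Robot

A 6-joint arm with a two-finger parallel gripper is mounted at the origin on a cart in front of the work surface, level with it; the furniture and walls round the work are solid. World frame = base frame: x ahead of the robot, y to its left, z up, the work surface at z = 0. Lengths are in mm, angles in rad, forces in N, time in s.
With the tool pointing down it reaches from about 300 to 775 mm from the base axis. Payload 14.6 kg.
Tool frame: the origin (TCP) lies midway between the tips of the shut fingers; the grasp point (between the pads) lies 19 mm behind it; z points along the fingers, y is the line along which they close (so a half turn about z gives the same grasp; the last joint's range is limited). The gripper opens to 94 mm and grips with 3 to 60 N. Pads are 16 mm wide; open, the fingers measure 119 mm over their backs; the gripper's body (75 mm by 177 mm) begins 78 mm behind the grasp point.
Start: joints at [1.24, 0.3, 1.521, -0, 1.321, -0.067], TCP at [143.411, 530.964, 205.446] pointing down, gripper open.
Joint ranges: [-3.03, 3.03], [-0.79, 2.21], [0.23, 2.52], [-1.04, 4.18], [0, 3.07], [-2.55, 2.55]. Speed limits (rad/s): [2.22, 2.22, 2.57, 3.14, 3.14, 3.14].

## Interface

Orientations are given as a unit quaternion [w, x, y, z].
In Python, from workcell import env gives the robot as it stands.
- The arm moves only by the shell command python3 -m jog 'ROWS' [OPENING]. ROWS is JSON, a list of rows, each a list of 2 entries, a list of its own where there are three numbers: the shift along the world's x, y, z in mm, then the turn about the world's z in units of 6 degrees (1.0 is 6 degrees). In form: [[[dx, dy, dz], roll], ...]. A call has 1 to 10 rows; each row is the pose to reach, as a shift and turn from the pose commanded when the call began; what a row does not reach only later rows make up. A row lasts 1/8 s, in which the tool goes at most 62.5 mm and 10.7 degrees, less where a joint would pass 70% of its speed; a pose out of reach is approached as far as the arm can. A call with a gripper value outside its range is refused whole. OPENING is the closure, from 0 (fully open) to 1 (shut), set as the call begins (- or left out, the last holds). The fingers move at their own pace and stop on an object; the grip force is fixed at half the most. Time passes only in rows, so rows that repeat a pose let the fingers close. It gives the time, the measured TCP pose, the force, the opening and the grip force at its end, in the units of the state.
- env.get_obs(): the state, without advancing time (a new reading comes with each control period).
- env.grab_frame(name): name is "side" or "top" or "wrist"; returns the picture (400x640x3 uint8, blue, green, red); there is no depth.
- env.camera_model(name): a dict with "fx", "fy", "cx", "cy" (pixels), "xyz" and "orientation" of the camera in the world. Camera axes: x right, y down, z forward; pixel columns grow to the right and rows downward; lengths in mm; the calibration is good to about 2 mm. The wrist camera is an equidistant fisheye: a pixel r from the principal point sees the ray r / f radians off the axis. A picture is of the moment at which its call begins: read the wrist's pose just before it. camera_model takes no time and is no camera call; for the wrist camera it gives the pose at the moment of the call.
- env.sign_off(): hands the job in; it is judged then, once.
The state is a dict: "time_s": time; "joint_positions": joint angles; "dq": joint speeds; "joint_efforts": joint torques, N m; "tool_pos": TCP position; "ee_rot": TCP orientation; "wrist_force": force on the tool from outside, world axes, zero at the start; "ft_torque": the same for the moment, N m; "width": finger opening in mm; "gripper_force": force on a finger pad.
Only numpy, scipy, OpenCV 4.12 (cv2) and the standard library are available. Lean on these libraries where they do the work, as an engineer would, in place of code of your own. Each camera call takes 0.05 s, during which the arm holds its last target. There are 200 camera calls.

## Task

Get the valve-lifter test stand ready for a reading: first turn the small round knob until the pointer lines up with the raised mark on the dial's rim, and leave it there. Then swing the cam lever with the drum-shaped handle up to its point of highest lift, where it stands at right angles to the base plate (straight up) and the lifter rod is highest, not on over to the far stop. It springs back when let go, so the program finishes with the gripper still holding the handle at that point; leave the loose things around and on the stand where they are.

Things in the scene. Friction and masses are not known exactly. Their poses are not given: they have to be found in the camera images.
- stand: test stand fixed to the bench: dark steel base plate 190 (x) x 360 (y) x 12 mm, grey tower 150 mm high. Origin under the plate's centre at bench level; x to the back, y left, z up. In this frame (mm): knob axis x -35, y -125; dial centre x -35, y -30; lever pivot x -18, y 70, z 75; tower x 40 to 83, y 35 to 105, its guide arm reaches forward to x -18 over the cam, top z 150
- knob_grip (a point): grip point on the axis of the black fluted round knob (diameter 40 mm, vertical axis, from 40 to 72 mm above the bench; this point 62 mm above the bench). An aluminium gear case 52 x 52 mm is below it, top at 36 mm
- knob (a joint): turn of the knob, rad, 0 to 3.2, growing counter-clockwise seen from above; turns easily (0.03 N m friction) and stays where left
- pointer (a joint): turn of the pointer, rad, growing counter-clockwise from above; geared to the knob: pointer = 0.6 x knob. At 0 the pointer points along the stand's +y
- dial_center (a point): pivot of the pointer, at the dial's centre, 29 mm above the bench
- pointer_tip (a point): tip of the black pointer, 36 mm from its pivot, 29 mm above the bench
- dial: round aluminium dial, 92 mm diameter, 10 mm thick, top at 22 mm above the bench, locked; origin at the centre of its underside, its y axis points from the centre to the mark. The mark is always counter-clockwise (from above) of where the pointer starts
- mark (a point): the place where the pointer's tip belongs, at the inner end of the only raised mark (dark steel block 8 mm wide) on the dial's rim, 36 mm from the dial's centre, 29 mm above the bench
- cam_lever (a joint): turn of the cam lever, rad: 0 at its rest stop, leaning 1.15 rad from upright towards the stand's +y; grows as the lever is raised; 1.15 = upright (along the stand's z), the highest lift; 1.55 = far stop, past it. A spring, 0.14 N m at rest, 0.37 N m upright, drives it back to rest when let go
- lever_pivot (a point): axis of the cam lever in the lever's own plane, 75 mm above the bench; the axis runs along the stand's x
- lever_handle (a point): black drum-shaped handle on the lever's end, diameter 34 mm, 26 mm long along the stand's x with flat ends, on a 10 mm rod; this point is its centre, 135 mm from lever_pivot. At lever value q it is at lever_pivot + 135 mm x (sin(1.15 - q) along the stand's y, cos(1.15 - q) up). Pinched on its flat ends (along the stand's x) it can turn between the pads as the lever swings
- lifter_top (a point): top of the loose steel lifter rod (12 mm) that stands on the cam and slides freely (greased) in the guide above it: 158 mm above the bench at rest, 169 mm at highest lift
- spanner_17: combination spanner 208 mm long lying in front of the stand; bystander, origin under its centre
- tape_measure: yellow tape measure, 34 mm high, behind the stand; bystander, origin under its centre
- paint_tin: paint tin, 78 mm high, behind the stand; bystander, origin under its centre
- cup_white: white paper cup, 82 mm high, behind the stand; bystander, origin under its centre
- pliers: blue-handled pliers lying to the right of the stand; bystander, origin under its centre
- spark_plug: spark plug, 90 mm long, 18 mm high, lying on the base plate behind the dial; bystander, origin under its centre

How it is judged (in metres and radians):
On the way, in this order (a step that is already met when the one before it is completed fails the run):
1. the pointer stands on the mark and the knob is let go, the lever still down (horizontal distance between pointer_tip and mark below 0.004 m and contact force between the fingers and stand below 0.1 N and value of joint cam_lever below 0.3 rad), for 0.3 s.
2. the lever is at its highest lift (value of joint cam_lever between 1.02 and 1.28 rad and horizontal distance between pointer_tip and mark below 0.004 m), for 0.3 s.
At the end, for the whole second after the job is handed in: The lever is within 0.13 rad (7 degrees) of upright and still, held there by the fingers (more than 0.5 N), and the pointer's tip is within 4 mm of the mark; the lifter rod's top is above 166.5 mm (all of step 2 and z of lifter_top in the frame of stand above 0.1665 m and velocity of joint cam_lever between -0.1 and 0.1 rad/s and contact force between the fingers and cam_lever above 0.5 N); the arm keeps its last pose, push and grip.
It fails at once if a loose bystander is moved by more than 30 mm (distance of any of spanner_17, tape_measure, paint_tin, cup_white, pliers, spark_plug from where it was at the start of the episode above 0.03 m).
It also fails if it takes over 58 s, if anything falls off the work surface, if the arm or the gripper's body presses on something with over 40 N, if the wrist force passes 120 N, or if a joint passes its speed limit or range.

## Working session

There is one attempt and no reset: what is moved stays moved. The work goes in short steps, Python scripts to look and compute and a shell command to move; the robot and the scene stay as the last step left them, time stands still between calls to the robot, and variables do not carry over. Pictures are saved under pics/ and viewed, at most 10 in all, crops included, and the job is handed in when it is done.

```bash
mkdir -p pics; ls
python3 - <<'E'
from workcell import env
import cv2
o=env.get_obs()
for k in ("time_s","tool_pos","ee_rot","width"): print(k,o[k])
for n in ("top","side"):
    cv2.imwrite(f"pics/{n}0.png",env.grab_frame(n)); print(n,env.camera_model(n))
E
```

```text
pics
time_s 0.0
tool_pos [143.35641346 530.72843952 204.8685302 ]
ee_rot [-1.00207832e-04  1.31524956e-01  9.91312688e-01 -5.74544856e-04]
width 93.76887164152974
top {'fx': 395.1338926579019, 'fy': 395.1338926579019, 'cx': 320.369075043221, 'cy': 198.05873252846362, 'xyz': array([391.9123116 , -17.94900877, 986.35768736]), 'orientation': array([ 0.07818512, -0.69295541,  0.71263212, -0.07652032])}
side {'fx': 419.87766013652276, 'fy': 419.87766013652276, 'cx': 327.0486176428497, 'cy': 200.15936615940447, 'xyz': array([454.27144889, 843.37346979, 800.33573132]), 'orientation': array([ 0.03753999, -0.05286511,  0.89899861, -0.43312531])}
```

View pics/top0.png

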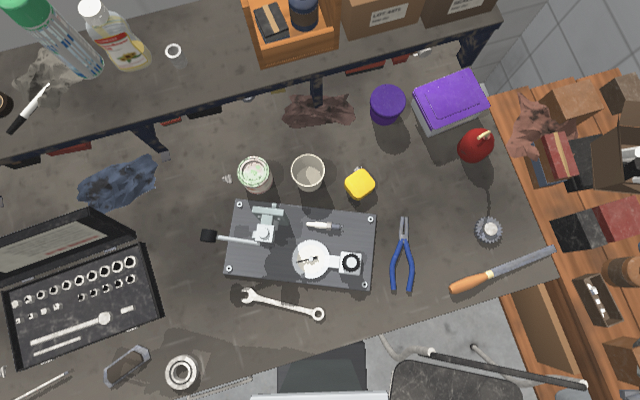

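View pics/side0.png

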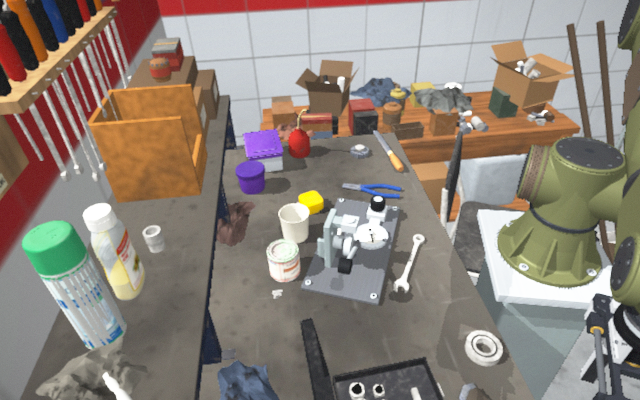

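The top view shows the stand around (300,243), with the knob at (351,263), the dial at (312,259), and the handle at (208,236). I'll enlarge that area next.

Run:
```python
import cv2
a=cv2.imread("pics/top0.png")
c=cv2.resize(a[190:300,195:385],None,fx=4.2,fy=4.2,interpolation=cv2.INTER_CUBIC)
cv2.imwrite("pics/topc.png",c)
```

```text
(no output)
```

View pics/topc.png

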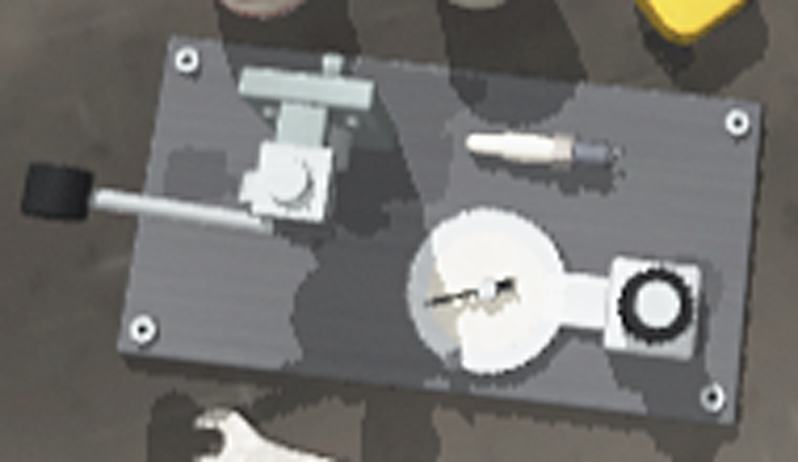

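The pointer runs left, with its tip near (428,302) in the crop. The mark can't be made out in the glare. The plate corners in the crop are (170,38), (762,103), (735,423) and (120,352).

```bash
cat > h.py <<'E'
import numpy as np
from scipy.spatial.transform import Rotation as R
def rot(q): return R.from_quat(np.roll(np.asarray(q,float),-1))
def cast(cam,px,z,fish=False):
    px=np.atleast_2d(px).astype(float)
    x=(px[:,0]-cam["cx"])/cam["fx"]; y=(px[:,1]-cam["cy"])/cam["fy"]
    if fish:
        r=np.hypot(x,y); s=np.sinc(r/np.pi)
        d=np.c_[x*s,y*s,np.cos(r)]
    else: d=np.c_[x,y,np.ones_like(x)]
    d=rot(cam["orientation"]).apply(d); o=np.asarray(cam["xyz"])
    return o+d*((z-o[2])/d[:,2])[:,None]
def proj(cam,P,fish=False):
    p=rot(cam["orientation"]).inv().apply(np.atleast_2d(P)-cam["xyz"])
    if fish:
        n=np.hypot(p[:,0],p[:,1]); t=np.arctan2(n,p[:,2]); u=p[:,:2]/np.maximum(n,1e-9)[:,None]*t[:,None]
    else: u=p[:,:2]/p[:,2:]
    return u*[cam["fx"],cam["fy"]]+[cam["cx"],cam["cy"]]
E
python3 - <<'E'
from workcell import env
from h import *
c=env.camera_model("top")
f=lambda p: np.array(p)/4.2+[195,190]
co=cast(c,f([(170,38),(762,103),(735,423),(120,352)]),12)[:,:2]
print(co.round(1), np.linalg.norm(np.diff(co,axis=0),axis=1))
S=np.array([(95,180),(95,-180),(-95,-180),(-95,180)])
A=S-S.mean(0);B=co-co.mean(0)
th=np.arctan2((A[:,0]*B[:,1]-A[:,1]*B[:,0]).sum(),(A*B).sum()); t=co.mean(0)
print("yaw",th,"pos",t)
w=lambda x,y:t+R.from_euler('z',th).as_matrix()[:2,:2]@[x,y]
print("knob",w(-35,-125),cast(c,f((657,305)),72),"dial",w(-35,-30),cast(c,f((487,291)),22))
h=w(-18,70+135*np.sin(1.15));print("handle",h,75+135*np.cos(1.15),cast(c,f((57,191)),147))
print("ptr tip",cast(c,f((428,302)),29))
E
```

```text
[[ 612.6  195.9]
 [ 562.8 -157.7]
 [ 377.9 -131.4]
 [ 427.5  221.2]] [357.07957522 186.74668453 356.16667159]
yaw -0.13945406270137148 pos [495.22086271  32.02128573]
knob [443.18532939 -86.90013064] [[442.43307024 -85.45668711  72.        ]] dial [456.3905667    7.17761225] [[455.86426835   8.2642934   22.        ]]
handle [504.25410417 225.87065835] 130.14580451936126 [[503.96229286 222.24080305 147.        ]]
ptr tip [[450.1194313   41.87335345  29.        ]]
```

```bash
python3 -m jog '[[[0,0,60],0],[[50,-60,100],0],[[90,-110,100],0],[[130,-160,100],0],[[170,-210,100],0],[[205,-260,100],0],[[230,-310,100],0],[[250,-360,100],0],[[260,-410,100],0],[[270,-450,100],0]]'
python3 - <<'E'
from workcell import env
from h import *
o=env.get_obs(); c=env.camera_model("wrist")
T=rot(o["ee_rot"]); print(o["tool_pos"],o["joint_positions"],T.as_matrix().round(3),c)
print("cam off in tool",T.inv().apply(c["xyz"]-o["tool_pos"]), (T.inv()*rot(c["orientation"])).as_matrix().round(3))
E
```

```text
time_s: 1.35
tool_pos: [413.5, 78.7, 305.3]
ee_rot: [-0.0, 0.132, 0.991, -0.0]
wrist_force: [0.8, 0.9, -0.3]
width: 94.4
gripper_force: 0.0
[413.51681593  78.65502692 305.28241166] [ 1.00965208e-01 -5.81082317e-02  1.69139544e+00 -9.42179287e-05
  1.50866685e+00 -1.20453003e+00] [[-0.965  0.262 -0.   ]
 [ 0.262  0.965 -0.   ]
 [ 0.    -0.    -1.   ]] {'fx': 309.70691628693146, 'fy': 309.70691628693146, 'cx': 313.9933297254373, 'cy': 193.8114935500981, 'xyz': array([339.18809629,  98.39924453, 483.97781156]), 'orientation': array([0.10368609, 0.78720115, 0.60278408, 0.07883455])}
cam off in tool [  76.95943423   -0.47390344 -178.6719327 ] [[ 0.001 -0.966 -0.259]
 [ 1.     0.001 -0.   ]
 [ 0.001 -0.259  0.966]]
```

```bash
python3 -m jog '[[[30,-30,0],0],[[60,-60,0],0],[[90,-80,-20],0],[[116,-91,-50],0],[[116,-91,-90],0],[[116,-91,-130],0],[[116,-91,-165],0],[[116,-91,-190],0],[[116,-91,-190],0]]' 0.9
python3 - <<'E'
from workcell import env
from h import *
import cv2
c=env.camera_model("wrist"); a=env.grab_frame("wrist"); cv2.imwrite("pics/w1.png",a)
p=proj(c,[[456.4,7.2,22],[443.2,-86.9,72]],True); print(p,c)
u,v=p[0].astype(int); v0=max(v-60,0);u0=max(u-90,0)
print(u0,v0)
cv2.imwrite("pics/w1c.png",cv2.resize(a[v0:v0+120,u0:u0+160],None,fx=5,fy=5,interpolation=cv2.INTER_CUBIC))
E
```

```text
time_s: 2.48
tool_pos: [528.4, -10.0, 113.9]
ee_rot: [-0.002, 0.132, 0.991, -0.0]
wrist_force: [1.4, 0.1, 0.6]
width: 10.0
gripper_force: 0.0
[[312.25694035 116.57414567]
 [186.66137166 136.90593295]] {'fx': 309.70691628693146, 'fy': 309.70691628693146, 'cx': 313.9933297254373, 'cy': 193.8114935500981, 'xyz': array([454.66464883,   9.59280365, 292.82303251]), 'orientation': array([0.10243282, 0.78691485, 0.60351644, 0.07772028])}
222 56
```

View pics/w1c.png

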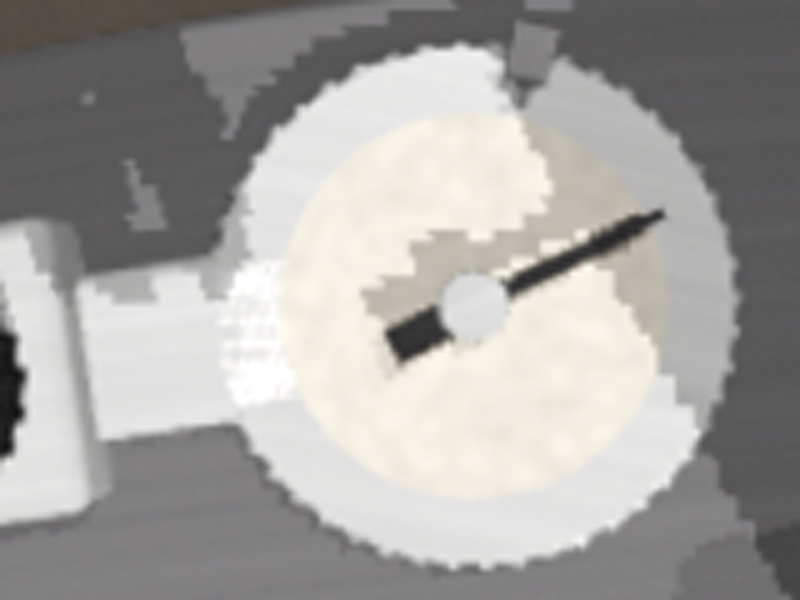

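The crop shows the pivot at (475,307), the pointer tip at (662,213), and the dark steel mark at about (533,50) on the rim.

Run:
```python
from h import *
c=dict(fx=309.70691628693146,fy=309.70691628693146,cx=313.9933297254373,cy=193.8114935500981,xyz=np.array([454.66464883,9.59280365,292.82303251]),orientation=[0.10243282,0.78691485,0.60351644,0.07772028])
f=lambda p:np.array(p)/5+[222,56]-[.4,.4]
g=lambda p,z:cast(c,f([p]),z,True)[0]
pv=g((475,307),31); tip=g((662,213),29)
print("pivot",pv,"tip",tip,np.linalg.norm((tip-pv)[:2]), "knob/ctr dir")
a=lambda v:np.arctan2(v[1],v[0])
for z in(26,31,36):
  for p in((533,48),(533,24),(530,80)):
    m=g(p,z); print(z,p,m,np.linalg.norm((m-pv)[:2]),"delta ptr",a(m-pv)-a(tip-pv))
print("tail-based angle", a(tip-g((398,344),29)),a(tip-pv),"stand y",np.pi/2-.1395)
```

```text
pivot [457.63208022  10.69598602  31.        ] tip [449.93672456  45.45918187  29.        ] 35.60475086597598 knob/ctr dir
26 (533, 48) [416.72965014  31.89349129  26.        ] 46.068894236933545 delta ptr 0.8748070545535329
26 (533, 24) [412.62331332  33.00132945  26.        ] 50.23263324786624 delta ptr 0.8928408343041037
26 (530, 80) [422.04812825  29.93427631  26.        ] 40.451569196038434 delta ptr 0.8573117801714711
31 (533, 48) [417.44051453  31.47559844  31.        ] 45.24548866518366 delta ptr 0.8757782080756731
31 (533, 24) [413.41112641  32.56267681  31.        ] 49.331986798000656 delta ptr 0.8937168259076516
31 (530, 80) [422.65932962  29.55309721  31.        ] 39.73265566711949 delta ptr 0.8584350601370057
36 (533, 48) [418.15137893  31.05770559  36.        ] 44.422127348162235 delta ptr 0.8767853631153164
36 (533, 24) [414.1989395   32.12402416  36.        ] 48.431379611520754 delta ptr 0.8946253972869638
36 (530, 80) [423.27053099  29.17191811  36.        ] 39.0137941187719 delta ptr 0.8595997363495087
tail-based angle 1.7801501837213136 1.7886482645109734 stand y 1.4312963267948966
```

```bash
python3 -m jog '[[[0,0,40],0],[[-15,-10,40],-1.7],[[-30,-25,40],-3.4],[[-45,-40,40],-5.1],[[-60,-50,40],-6.8],[[-75,-60,40],-8.5],[[-87,-70,40],-10.2],[[-87,-73,40],-12],[[-87,-73,40],-12]]' 0
python3 - <<'E'
from workcell import env
from h import *
o=env.get_obs();print(o["tool_pos"],o["joint_positions"],rot(o["ee_rot"]).as_matrix().round(3)[:,1])
c=env.camera_model("wrist"); a=env.grab_frame("wrist")
import cv2; cv2.imwrite("pics/w2.png",a); print(proj(c,[[443,-85,72]],True))
g=cv2.cvtColor(a,cv2.COLOR_BGR2GRAY); u,v=proj(c,[[443,-85,72]],True)[0].astype(int)
m=(g<60).astype(np.uint8); n,l,s,ce=cv2.connectedComponentsWithStats(m)
for i in range(1,n):
    if s[i,4]>300 and np.hypot(*(ce[i]-[u,v]))<120: print(s[i],ce[i],cast(c,[s[i,:2]+s[i,2:4]/2],72,True))
E
```

```text
time_s: 3.65
tool_pos: [442.9, -83.3, 156.8]
ee_rot: [0.001, 0.689, 0.725, 0.001]
wrist_force: [0.3, -0.4, 0.3]
width: 93.3
gripper_force: 0.0
[442.86412017 -83.32215175 156.77366371] [-2.67275047e-01  1.27029340e-01  1.85043616e+00 -5.81906705e-06
  1.16198701e+00 -3.18331210e-01] [0.999 0.051 0.002]
[[316.03839011 200.50947737]]
[295 171  45  48 892] [315.6367713  192.59529148] [[444.0129686  -79.88015862  72.        ]]
[ 202  224   40   71 1155] [222.56017316 263.27272727] [[ 354.33237422 -150.2024151    72.        ]]
[ 387  224   40   71 1188] [405.33754209 263.69191919] [[ 535.57272455 -140.92191669   72.        ]]
```

View pics/w2.png

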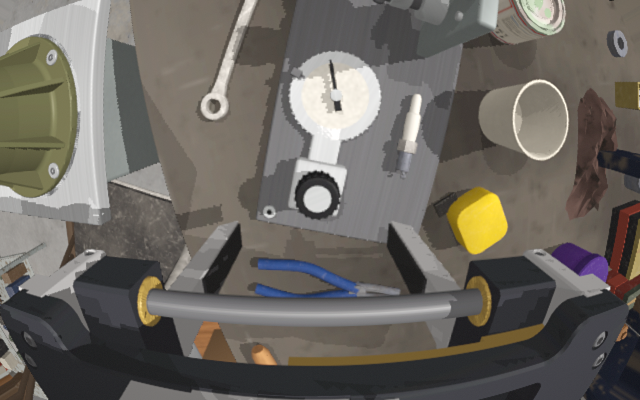

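The knob sits at about (318,196) and is centred between the fingers. The bystanders are clear, so I'm descending and gripping.

```bash
python3 -m jog '[[[1,0,-30],0],[[1,0,-60],0],[[1,0,-85],0],[[1,0,-102],0],[[1,0,-111],0],[[1,0,-111],0]]'; python3 -m jog '[[[0,0,0],0],[[0,0,0],0],[[0,0,0],0],[[0,0,0],0],[[0,0,0],0],[[0,0,0],0]]' 0.9
```

```text
time_s: 4.45
tool_pos: [443.5, -82.9, 44.5]
ee_rot: [-0.0, 0.688, 0.725, -0.0]
wrist_force: [-0.5, 0.6, 0.3]
width: 93.9
gripper_force: 0.0
time_s: 5.2
tool_pos: [445.5, -83.1, 44.8]
ee_rot: [0.002, 0.689, 0.725, 0.002]
wrist_force: [13.6, 2.2, -12.4]
width: 39.5
gripper_force: 29.9
```

```bash
python3 -m jog '[[[2,0,0],1.4],[[2,0,0],2.8],[[2,0,0],4.2],[[2,0,0],5.6],[[2,0,0],7],[[2,0,0],8.4],[[2,0,0],9.8],[[2,0,0],11.2],[[2,0,0],12.5],[[2,0,0],13.8]]'; python3 -m jog '[[[0,0,0],0],[[0,0,0],0]]'
python3 - <<'E'
from workcell import env
from h import *
import cv2
o=env.get_obs();print(o["tool_pos"],o["joint_positions"],rot(o["ee_rot"]).as_matrix().round(3)[:,1])
c=env.camera_model("wrist"); a=env.grab_frame("wrist"); cv2.imwrite("pics/w3.png",a)
u,v=proj(c,[[457,9.5,25]],True)[0].astype(int);print(u,v)
u0=max(u-80,0);v0=max(v-60,0);print(u0,v0);print(c)
cv2.imwrite("pics/w3c.png",cv2.resize(a[v0:v0+120,u0:u0+160],None,fx=5,fy=5,interpolation=cv2.INTER_CUBIC))
E
```

```text
time_s: 6.45
tool_pos: [445.5, -83.4, 44.7]
ee_rot: [0.0, 0.035, 0.999, -0.0]
wrist_force: [0.1, -3.7, 3.6]
width: 39.7
gripper_force: 29.9
time_s: 6.7
tool_pos: [445.5, -83.4, 44.7]
ee_rot: [0.0, 0.039, 0.999, -0.0]
wrist_force: [-2.7, -4.6, 6.1]
width: 39.4
gripper_force: 29.9
[445.53575828 -83.38822589  44.71816929] [-2.65478084e-01  3.03876655e-01  1.93895664e+00 -8.09660414e-04
  8.98218525e-01 -1.75724667e+00] [ 0.078  0.997 -0.001]
441 231
361 171
{'fx': 309.70691628693146, 'fy': 309.70691628693146, 'cx': 313.9933297254373, 'cy': 193.8114935500981, 'xyz': array([368.67418668, -77.33854872, 223.34039759]), 'orientation': array([0.09623222, 0.72753344, 0.67354918, 0.08812469])}
```

View pics/w3c.png

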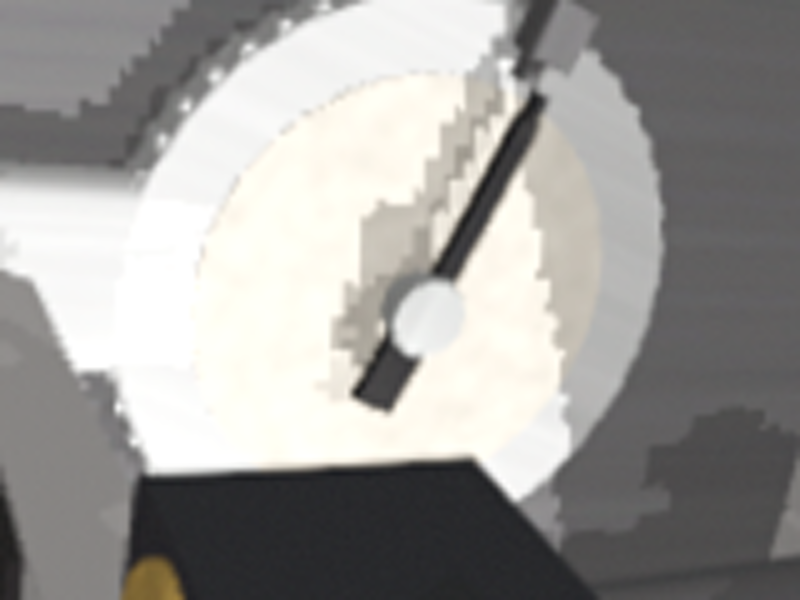

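The pointer tip is at (540,97) and the mark block at (545–567,35), so it's nearly lined up. I'll calculate the remaining error.

Run:
```python
from h import *
c={'fx': 309.70691628693146, 'fy': 309.70691628693146, 'cx': 313.9933297254373, 'cy': 193.8114935500981, 'xyz': np.array([368.67418668, -77.33854872, 223.34039759]), 'orientation':[0.09623222, 0.72753344, 0.67354918, 0.08812469]}
f=lambda p:np.array(p)/5+[361,171]-[.4,.4]
g=lambda p,z:cast(c,f([p]),z,True)[0][:2]
a=lambda v:np.arctan2(v[1],v[0])
tip=g((540,98),29)
for zp in (29,33): pv=g((429,318),zp);print("pivot",zp,pv,np.linalg.norm(tip-pv),a(tip-pv))
print("tail line",a(tip-g((372,390),29)))
for z in(26,30,34):
  for p in((567,36),(545,66)):
    m=g(p,z);print(z,p,m,[(np.linalg.norm(m-pv),a(m-pv)) for pv in (g((429,318),33),)])
```

```text
pivot 29 [458.05484112  11.52207026] 35.54558118509745 2.6752291663042422
pivot 33 [456.21516897   9.69310171] 34.811835603604585 2.6044802949697274
tail line 2.6184332551980214
26 (567, 36) [418.32096687  33.22726952] [(np.float64(44.607483754033716), np.float64(2.585839334207466))]
26 (545, 66) [422.50480757  29.70724806] [(np.float64(39.20401152425968), np.float64(2.605811698894031))]
30 (567, 36) [417.31464925  30.98615073] [(np.float64(44.346864277026505), np.float64(2.6407694634781955))]
30 (545, 66) [421.4136854  27.5374785] [(np.float64(39.10965407400208), np.float64(2.667799058078001))]
34 (567, 36) [416.30833162  28.74503194] [(np.float64(44.22139428757735), np.float64(2.6961796676496426))]
34 (545, 66) [420.32256322  25.36770894] [(np.float64(39.165960463659594), np.float64(2.729846717452068))]
```

```bash
python3 -m jog '[[[0,0,0],0],[[0,0,0],0],[[0,0,0],0],[[0,0,0],0],[[0,0,40],0],[[0,0,80],0],[[0,0,110],0],[[0,0,110],0]]' 0; python3 -m jog '[[[30,25,0],0],[[60,50,0],0],[[88,80,-5],0],[[88,80,-20],0],[[88,80,-35],0],[[88,80,-35],0]]' 0.9;  python3 - <<'E'
from workcell import env
from h import *
import cv2
c=env.camera_model("wrist"); a=env.grab_frame("wrist"); cv2.imwrite("pics/w4.png",a)
u,v=proj(c,[[457,9.5,25]],True)[0].astype(int);u0=u-80;v0=max(v-60,0);print(u0,v0);print(c)
cv2.imwrite("pics/w4c.png",cv2.resize(a[v0:v0+120,u0:u0+160],None,fx=5,fy=5,interpolation=cv2.INTER_CUBIC))
E
```

```text
time_s: 7.75
tool_pos: [446.3, -83.2, 156.2]
ee_rot: [0.002, 0.038, 0.999, -0.0]
wrist_force: [0.1, -0.9, -0.3]
width: 94.0
gripper_force: 0.0
time_s: 8.5
tool_pos: [532.2, -3.6, 117.8]
ee_rot: [-0.001, 0.038, 0.999, 0.0]
wrist_force: [-0.1, 0.3, 0.2]
width: 37.7
gripper_force: 0.0
242 54
{'fx': 309.70691628693146, 'fy': 309.70691628693146, 'cx': 313.9933297254373, 'cy': 193.8114935500981, 'xyz': array([455.93277902,   2.12039377, 296.69208308]), 'orientation': array([0.09467084, 0.72691898, 0.67453456, 0.08734616])}
```

View pics/w4c.png

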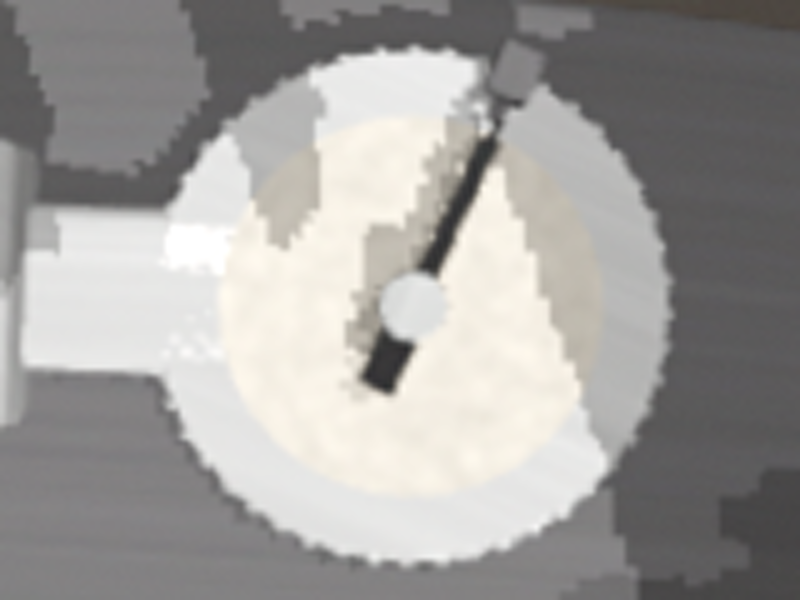

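The pivot is at (413,306), the tip at (493,135) and the mark at (518,68). The angles differ by about 1.5°, which is about 1 mm at the tip, so the pointer is set. Next I'll hover over the lever handle.

```bash
python3 -m jog '[[[0,0,50],0],[[0,0,100],-1.6],[[0,20,120],-3.2],[[-5,50,120],-4.9],[[-10,85,120],-6.6],[[-15,120,120],-8.3],[[-20,155,120],-10],[[-26,190,120],-11.7],[[-26,220,120],-13.4],[[-26,232,120],-15.1]]'; python3 -m jog '[[[0,0,-20],-0.5],[[0,0,-40],-0.5],[[0,0,-40],-0.5],[[0,0,-40],-0.5]]' 0
python3 - <<'E'
from workcell import env
from h import *
import cv2
o=env.get_obs();print(o["joint_positions"],rot(o["ee_rot"]).as_matrix().round(3)[:,1])
c=env.camera_model("wrist"); a=env.grab_frame("wrist"); cv2.imwrite("pics/w5.png",a)
print(proj(c,[[506.5,229,130]],True),c)
E
```

```text
time_s: 9.8
tool_pos: [507.2, 229.9, 240.1]
ee_rot: [0.0, 0.739, 0.674, 0.0]
wrist_force: [0.4, 0.4, -0.0]
width: 9.3
gripper_force: 0.0
time_s: 10.3
tool_pos: [507.8, 228.8, 200.7]
ee_rot: [0.0, 0.754, 0.656, 0.001]
wrist_force: [0.0, 0.1, 0.4]
width: 46.2
gripper_force: 0.0
[ 3.57573418e-01  3.18244410e-01  1.50828720e+00 -8.89006173e-06
  1.31351016e+00  4.96065965e-01] [ 0.99  -0.138  0.001]
[[314.56668951 202.91807844]] {'fx': 309.70691628693146, 'fy': 309.70691628693146, 'cx': 313.9933297254373, 'cy': 193.8114935500981, 'xyz': array([515.89982777, 303.05036254, 379.42864075]), 'orientation': array([ 0.1300465 ,  0.98913688, -0.06802727, -0.00827246])}
```

View pics/w5.png

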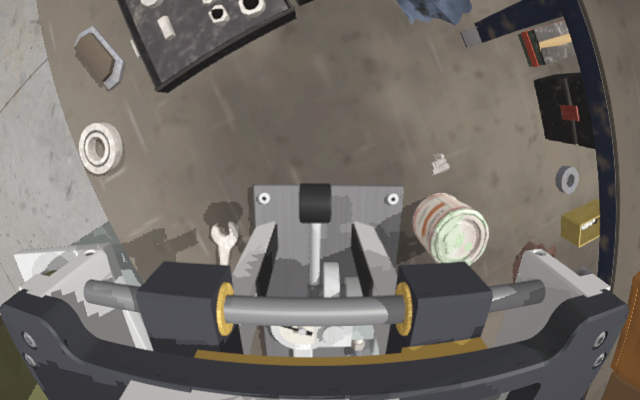

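The handle is at (315,203), where the model predicted it. I'm descending and pinching its flat ends.

```bash
python3 -m jog '[[[-1,0,0],0],[[-1,0,-20],0],[[-1,0,-45],0],[[-1,0,-70],0],[[-1,0,-84],0],[[-1,0,-90],0],[[-1,0,-90],0]]' 0; python3 -m jog '[[[0,0,0],0],[[0,0,0],0],[[0,0,0],0],[[0,0,0],0],[[0,0,0],0],[[0,0,0],0],[[0,0,0],0]]' 1
python3 - <<'E'
import numpy as np
R=.1395;c,s=np.cos(R),np.sin(R)
p=lambda q:135*np.array([np.sin(1.15-q)*s,np.sin(1.15-q)*c,np.cos(1.15-q)])
for q in np.linspace(0,1.15,11): print((p(q)-p(0)).round(1))
E
```

```text
time_s: 11.22
tool_pos: [506.6, 229.0, 109.8]
ee_rot: [0.0, 0.754, 0.657, 0.0]
wrist_force: [-0.7, -0.7, 0.3]
width: 93.4
gripper_force: 0.0
time_s: 12.1
tool_pos: [507.2, 228.9, 109.6]
ee_rot: [0.001, 0.754, 0.657, 0.001]
wrist_force: [24.2, -6.9, -4.6]
width: 27.5
gripper_force: 12.9
[0. 0. 0.]
[-1.  -7.1 13.8]
[ -2.2 -15.7  26.6]
[ -3.6 -25.7  38.4]
[ -5.2 -36.9  49. ]
[ -6.9 -49.3  58.1]
[ -8.8 -62.7  65.8]
[-10.8 -76.8  71.9]
[-12.9 -91.5  76.3]
[ -15.  -106.7   79. ]
[ -17.1 -122.    79.9]
```

```bash
python3 -m jog '[[[1,0,0],0],[[2,0,0],0],[[2,0,0],0],[[2,0,0],0]]'
```

```text
time_s: 12.6
tool_pos: [508.4, 228.8, 109.4]
ee_rot: [0.0, 0.754, 0.657, -0.0]
wrist_force: [0.8, -3.0, -0.7]
width: 25.9
gripper_force: 30.0
```

Firm pinch (25.9 mm wide, 30 N) with no side load. Now I'll swing along the arc.

```bash
python3 -m jog '[[[-1,-3.5,7],0],[[-1,-7,14],0],[[-1.5,-11,20],0],[[-2,-16,26.5],0],[[-3,-20.5,32.5],0],[[-3.5,-25.5,38.5],0],[[-4.5,-31,44],0],[[-5,-37,49],0],[[-6,-43,53.5],0],[[-7,-49.5,58],0]]'; python3 -m jog '[[[-1,-6.5,4],0],[[-2,-13.5,7.5],0],[[-3,-20,11],0],[[-4,-27.5,14],0],[[-5,-35,16],0],[[-6,-42,18],0],[[-7,-49.5,20],0],[[-8,-57,21],0],[[-9,-65,21.5],0],[[-10,-72.5,22],0]]';python3 -m jog '[[[0,0,0],0],[[0,0,0],0],[[0,0,0],0]]'
```

```text
time_s: 13.85
tool_pos: [501.1, 179.8, 166.5]
ee_rot: [-0.001, 0.754, 0.657, 0.0]
wrist_force: [11.2, 4.9, -22.0]
width: 25.8
gripper_force: 30.0
time_s: 15.1
tool_pos: [490.9, 106.8, 190.1]
ee_rot: [-0.0, 0.754, 0.657, -0.0]
wrist_force: [-6.3, 5.2, 2.2]
width: 25.7
gripper_force: 30.0
time_s: 15.48
tool_pos: [490.9, 106.9, 190.0]
ee_rot: [-0.0, 0.754, 0.657, -0.0]
wrist_force: [-5.9, 4.1, 4.7]
width: 25.8
gripper_force: 30.0
```

Run:
```python
from workcell import env
from h import *
import cv2
a=env.grab_frame("side"); c=env.camera_model("side"); w=env.camera_model("wrist"); b=env.grab_frame("wrist")
P=[[490,107,209],[487,105,169],[487,105,158],[457,10,29]]
print(proj(c,P), proj(w,P,True))
x=cv2.resize(a[150:290,290:440],None,fx=3,fy=3,interpolation=cv2.INTER_CUBIC)
y=cv2.resize(b,None,fx=.55,fy=.55,interpolation=cv2.INTER_AREA)
H=np.zeros((420,810,3),np.uint8);H[:,:450]=x;H[:220,450:450+352]=y[:220,:352]
cv2.imwrite("pics/e.png",H[:,:800])
```

```text
[[358.83609341 202.22961095]
 [359.75646403 215.29217871]
 [359.62979066 218.89266443]
 [371.93518264 232.80835338]] [[315.69192662 248.35192099]
 [311.52257553 226.92702272]
 [311.64958513 221.45455053]
 [299.00111494 260.24941856]]
```

View pics/e.png

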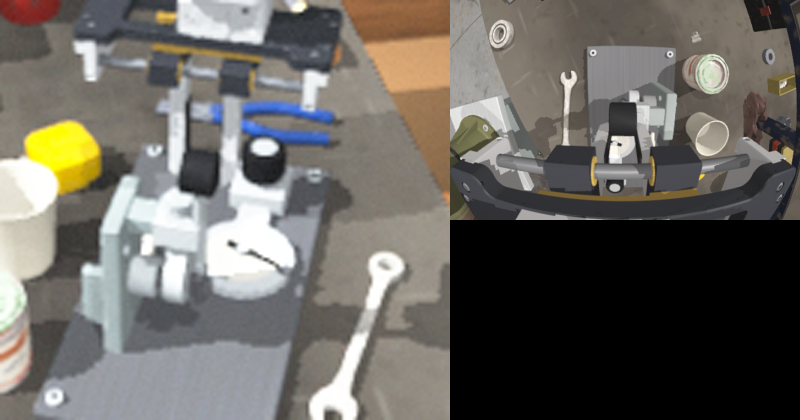

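The side crop shows the handle between the pads at (200,170), i.e. image pixel (357,207). The prediction was (359,202). I'll check this numerically against known points.

Run:
```python
from workcell import env
from h import *
import cv2
c=env.camera_model("side"); a0=cv2.imread("pics/side0.png"); a=env.grab_frame("side"); print(env.get_obs()["wrist_force"])
def dark(im,u,v,r=22,t=50):
    g=im[v-r:v+r,u-r:u+r].max(2); n,l,s,ce=cv2.connectedComponentsWithStats((g<t).astype(np.uint8))
    return [(s[i,:5].tolist(),(ce[i]+[u-r,v-r]).round(1).tolist(), (s[i,:2]+s[i,2:4]/2+[u-r,v-r]).tolist()) for i in range(1,n) if s[i,4]>25]
print("rest handle",proj(c,[[508.4,228.8,129.5]]),dark(a0,345,265))
print("now handle",proj(c,[[491,107,209]]),dark(a,357,206))
print("knob",proj(c,[[445,-83,72],[445,-83,40]]),dark(a0,378,203),dark(a,378,203))
top=[[445,-83,72]]
t=45;q=np.linspace(1,1.3,7)
for k in (0,.85,.95,1.05,1.15,1.25):
    e=1.15-k; P=[508.4+135*.139*(np.sin(e)-np.sin(1.15)),228.8+135*.9903*(np.sin(e)-np.sin(1.15)),129.5+135*(np.cos(e)-np.cos(1.15))]
    print(k,proj(c,[P]).round(1))
```

```text
[-6.19002946  4.38719148  3.77677155]
rest handle [[345.38625262 266.04010063]] [([15, 16, 14, 15, 49], [346.4, 268.1], [345.0, 266.5])]
now handle [[358.3905236  202.20150431]] [([15, 18, 13, 13, 42], [357.2, 210.5], [356.5, 208.5]), ([36, 18, 8, 9, 52], [374.8, 206.2], [375.0, 206.5])]
knob [[378.44364071 199.09797677]
 [377.82886092 207.95625488]] [([15, 19, 14, 11, 86], [377.9, 206.2], [378.0, 205.5])] [([15, 19, 14, 11, 97], [377.8, 205.7], [378.0, 205.5])]
0 [[345.4 266. ]]
0.85 [[354.4 215.3]]
0.95 [[355.7 210.4]]
1.05 [[357.  205.9]]
1.15 [[358.3 202. ]]
1.25 [[359.5 198.6]]
```

Run:
```python
from workcell import env
from h import *
import cv2
w=env.camera_model("wrist"); b=env.grab_frame("wrist"); cv2.imwrite("pics/w6.png",b); o=env.get_obs(); print(o["tool_pos"],o["wrist_force"])
def dark(im,u0,u1,v0,v1,t=45):
    g=im[v0:v1,u0:u1].max(2); n,l,s,ce=cv2.connectedComponentsWithStats((g<t).astype(np.uint8))
    for i in range(1,n):
        if s[i,4]>60: print("bbox",s[i,0]+u0,s[i,1]+v0,s[i,2],s[i,3],s[i,4],ce[i]+[u0,v0])
dark(b,270,355,160,262); print("w5"); dark(cv2.imread("pics/w5.png"),290,340,170,235)
S=R.from_euler('z',-.1395)
for off in ([496.7,35.3],[495.2,32.0]):
  for k in (.85,.95,1.05,1.15):
    e=1.15-k;P=S.apply([-18,70+135*np.sin(e),75+135*np.cos(e)])+[*off,0]
    d=S.apply([-18,70+135*np.sin(e),75+135*np.cos(e)])+[*off,0]-w["xyz"]; d/=np.linalg.norm(d)
    print(k,P.round(1),"px",proj(w,[P],True).round(1),"half",17/np.linalg.norm(P-w["xyz"])*w["fx"])
```

```text
[490.90235058 106.9228107  190.04232269] [-5.46165799  4.4475483   3.77677781]
bbox 290 186 48 10 271 [314.01107011 189.56088561]
bbox 288 227 55 35 433 [315.40646651 243.91916859]
w5
bbox 300 217 29 5 75 [312.96       220.05333333]
0.85 [494.2 146.6 204. ] px [[313.4 177.5]] half 31.258436190079603
0.95 [492.3 133.7 207.3] px [[313.3 202.3]] half 31.260162483938252
1.05 [490.5 120.5 209.3] px [[313.3 226.6]] half 30.821284696932107
1.15 [488.6 107.1 210. ] px [[313.2 249.2]] half 29.998708283203356
0.85 [492.7 143.3 204. ] px [[311.5 183.7]] half 31.11775429129482
0.95 [490.8 130.4 207.3] px [[311.5 208.4]] half 31.07015762099955
1.05 [489.  117.2 209.3] px [[311.4 232.4]] half 30.5911069585048
1.15 [487.1 103.8 210. ] px [[311.4 254.7]] half 29.741778707347084
```

The lever is at about 1.01 rad because the drum slipped roughly 18 mm in the pads. I'll push it further along the arc and measure again.

```bash
cat > m.py <<'E'
from workcell import env
from h import *
import cv2,sys
w=env.camera_model("wrist"); b=env.grab_frame("wrist"); cv2.imwrite(sys.argv[1],b); o=env.get_obs(); print(o["tool_pos"],o["wrist_force"],o["gripper_force"],o["width"])
# drum's upper edge: strip of columns through the drum's middle
g=b[140:262,300:328].max(2).mean(1); d=np.where(g<60)[0]+140; print("dark rows",d.min(),d.max(),d)
S=R.from_euler('z',-.1395)
for k in (.7,.8,.9,1,1.05,1.1,1.15,1.2,1.25,1.3):
    e=1.15-k;P=S.apply([-18,70+135*np.sin(e),75+135*np.cos(e)])+[496.2,34.5,0]
    h=17/np.linalg.norm(P-w["xyz"])*w["fx"];v=proj(w,[P],True)[0,1];print(k,"rows",(v-h).round(1),(v+h).round(1))
E
python3 -m jog '[[[0,-4,0],0],[[-1,-8,0],0],[[-2,-13,-0.5],0],[[-2.5,-18,-1],0],[[-2.5,-18,-1],0],[[-2.5,-18,-1],0]]'; python3 m.py pics/w7.png
```

```text
time_s: 16.42
tool_pos: [488.3, 88.8, 189.2]
ee_rot: [-0.0, 0.754, 0.657, -0.0]
wrist_force: [-7.9, 4.5, 6.9]
width: 25.1
gripper_force: 30.0
[488.3350949   88.85054731 189.26193295] [-8.17572917  4.66739332  6.6456228 ] 29.991605579853058 25.46527128498953
dark rows 185 244 [185 186 187 188 189 190 191 192 193 194 195 196 197 198 199 200 201 202
 203 204 205 206 207 208 218 219 220 221 222 223 224 225 226 227 228 229
 230 231 232 233 234 235 236 237 238 239 240 241 242 243 244]
0.7 rows 79.7 141.2
0.8 rows 101.9 165.1
0.9 rows 126.2 190.5
1 rows 151.7 216.0
1.05 rows 164.5 228.5
1.1 rows 177.1 240.6
1.15 rows 189.5 252.1
1.2 rows 201.3 263.0
1.25 rows 212.7 273.3
1.3 rows 223.4 282.7
```

The drum followed with no further slip, and its edges at rows 185 and 244 give q of about 1.13. I'll nudge it 2 mm more and confirm with the side view.

```bash
python3 -m jog '[[[0,-1,0],0],[[0,-2,0],0],[[0,-2,0],0],[[0,-2,0],0],[[0,-2,0],0]]'; python3 m.py pics/w8.png | head -3
python3 - <<'E'
from workcell import env
import cv2
a=env.grab_frame("side"); a0=cv2.imread("pics/e.png")[:,:450]
x=cv2.resize(a[165:255,325:405],None,fx=6,fy=6,interpolation=cv2.INTER_CUBIC)
cv2.imwrite("pics/f.png",x)
E
```

```text
time_s: 17.1
tool_pos: [488.1, 87.0, 189.1]
ee_rot: [-0.001, 0.754, 0.657, -0.0]
wrist_force: [-9.5, 4.4, 6.4]
width: 25.1
gripper_force: 30.0
[488.07355864  86.96357276 189.07415637] [-9.82406137  4.711795    5.89610512] 29.9994295835495 25.355744785185713
dark rows 185 244 [185 186 187 188 189 190 191 192 193 194 195 196 197 198 199 200 201 202
 203 204 205 206 207 208 218 219 220 221 222 223 224 225 226 227 228 229
```

View pics/f.png

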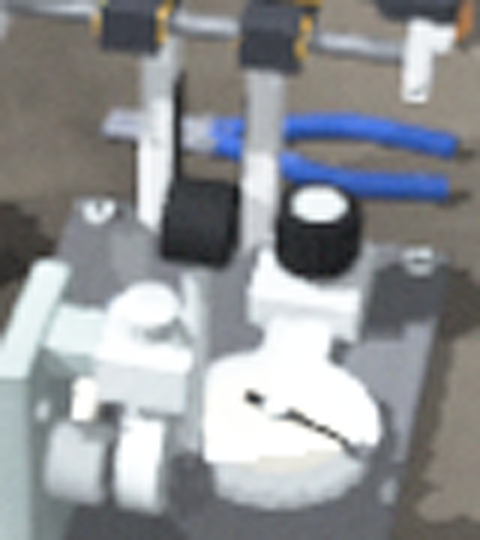

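The handle centre is at (200,222) in the crop, or image pixel (358.3,202.0). That is the spot predicted for upright, and the pointer is still on the mark. Handing in.

```bash
python3 -c "
from workcell import env
print(env.sign_off())"
```

```text
the job is handed in; nothing more can be done
None
```

I handed the job in with the pointer about 1 mm from the mark and the gripper still holding the lever upright (about 1.15 rad by two camera views); I didn't measure the lifter height directly, and no verdict came back.

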